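Close and latch the hatch of a sealed culture chamber

ROBOT

A 6-joint arm with a two-finger parallel gripper is mounted at the origin on a cart in front of the work surface, level with it; the furniture and walls round the work are solid. World frame = base frame: x ahead of the robot, y to its left, z up, the work surface at z = 0. Lengths are in m, angles in rad, forces in N, time in s.
With the tool pointing down it reaches from about 0.375 to 0.9 m from the base axis. Payload 3.1 kg.
Tool frame: the origin (TCP) lies on the centre line of the jaws, within the pads' length; the fingertips stand 25 mm ahead of it and the grasp point (between the pads) lies 6 mm ahead of it; z points along the fingers, y is the line along which they close (so a half turn about z gives the same grasp; the last joint's range is limited). The gripper opens to 85 mm and grips with 20 to 120 N. Pads are 22 mm wide; open, the fingers measure 114 mm over their backs; the gripper's body (76 mm by 85 mm) begins 54 mm behind the grasp point. The pads swing forward as they close: fully open they stand 13 mm farther back than shut.
Start: joints at [-1.409, 0.527, 1.433, -0, 1.181, -0.178], TCP at [0.208, -0.589, 0.256] pointing down, gripper open.
Joint ranges: [-3.08, 3.08], [-0.75, 2.2], [0.22, 2.44], [-1.43, 4.57], [0, 2.65], [-2.85, 2.85]. Speed limits (rad/s): [2.79, 2.79, 3.14, 3.14, 3.14, 3.14].

INTERFACE

Orientations are given as a rotation vector (axis times angle).
In Python, from workcell import manip gives the robot as it stands. The module is installed in compiled form; this text tells all that it offers.
- The arm moves only by the shell command python3 -m inch 'ROWS' [FORCE]. ROWS is JSON, a list of rows, each a list of 7 numbers: the closure in counts, from 0 (fully open) to 255 (shut), then the shift along the tool's x, y, z in cm, then the turn, a rotation vector about the tool's x, y, z in degrees. A call has exactly 10 rows; each row is the pose to reach, as a shift and turn from the pose commanded when the call began, along the tool's axes at that moment; what a row does not reach only later rows make up. A row lasts 1/10 s, in which the tool goes at most 50 mm and 8.59 degrees, less where a joint would pass 70% of its speed; a pose out of reach is approached as far as the arm can. A call with a gripper value outside its range is refused whole. The fingers move at their own pace and stop on an object; FORCE is the grip in N (left out, the last holds). Time passes only in rows, so rows that repeat a pose let the fingers close, or fill a call up. It gives the time, the measured TCP pose, the force, the opening and the grip force at its end, in the units of the state.
- manip.get_obs(): the state, without advancing time (a new reading comes with each control period).
- manip.snapshot(name): name is "scene" or "top" or "wrist"; returns a dict with "frame" (480x640x3 uint8, blue, green, red), "depth" (480x640 float32, m along the optical axis (not along the pixel's ray), 0 where there is no reading), "mtx" (3x3 intrinsics, pixels), "k1" (the pictures are not rectified: a ray, as slopes to the right and down, at radius r is drawn at 1 + k1 r^2 times it, then the intrinsics apply), "R" (3x3) and "t" (3): a world point X has camera coordinates R X + t. Camera axes: x right, y down, z forward; pixel columns grow to the right and rows downward; lengths in m; the calibration is good to about 2 mm. A picture is of the moment at which its call begins.
- manip.sign_off(): hands the job in; it is judged then, once.
Trained networks look in the newest picture that a camera, given by its name, has taken for a name from the list of things; names that differ only in an ending like _2 or _b are one class to them, and where a whole thing is asked for, a point or a joint stands for the part that bears it (a point fixed in the world has none). Each returns a list of dicts, best first, with "confidence" (0 to 1); they miss things now and then, are a little off and sometimes report something else, mostly with a low value. They report only what shows in the picture. A call takes as long as a camera call.
- manip.regions_of(camera, name): "mask" (480x640 bool, what is visible of it) and "position" ([column, row] in pixels, amid what is visible of it).
- manip.pinpoint(camera, name): "position" ([column, row] in pixels: a listed point, or the origin of a listed thing).
The state is a dict: "t": time; "joint_positions": joint angles; "qd": joint speeds; "joint_efforts": joint torques, N m; "position": TCP position; "ee_rot": TCP orientation; "wrist_force": force on the tool from outside, world axes, zero at the start; "wrist_torque": the same for the moment, N m; "width": finger opening in m; "finger_force": force on a finger pad.
Only numpy, scipy, OpenCV 4.12 (cv2) and the standard library are available. Lean on these libraries where they do the work, as an engineer would, in place of code of your own. Each camera call takes 0.05 s, during which the arm holds its last target. There are 200 camera calls.

TASK

Close the culture chamber gas-tight: lower its open top hatch onto the seals, press it home on the firm seal with a push of no more than about 25 N, and while it is held down turn the wing knob clockwise (seen from above) to its stop, so that the cam tongue under the hatch swings behind the frame edge. Let go, leaving the hatch held shut by its latch, and do not disturb the things standing round the chamber.

Things in the scene. Friction and masses are not known exactly. Their poses are not given: they have to be found in the camera images.
- chamber: sealed culture chamber, a white steel box fixed to the bench: 250 mm deep, 240 wide, rim 120 mm up, dishes in it. Origin on the bench, 115 mm behind its front wall, midway across; x points from front (display) to rear, y to its left, z up. Frame edge and firm inner seal, hidden under the closed hatch at the front, sit on packing of unknown thickness: their height differs by up to 6.5 mm either way
- hatch (a joint): hatch angle (rad): 0 about level, larger = more open. A friction hinge holds it where it is left; 1 to 7 N at the front edge moves it. Below 0.045 it meets a soft lip seal (4 N at most), then the firm seal (6 N/mm). The tongue clears the frame edge once that is squeezed 2 to 2.5 mm, anywhere from 0.03 to -0.035 (not known beforehand): felt as a steady push on the knob of 13 to 21 N
- plate: the hatch: a 6 mm aluminium plate with a window, 206 mm wide, 206 mm from front to rear edge. Origin in the middle of its rear edge, half-way through its thickness. x lies in the plate from front to rear, y to the left, z out of its top face. Seen in these axes the hinge axis (along y) lies 45 mm behind and 39 mm below this origin; it is fixed 143 mm behind the chamber's origin, 95 mm up
- knob (a joint): wing knob angle (rad): 0 = open, grows clockwise seen from above, stop at 1.45 = latched. At 0 the wing lies along the chamber's y, at the stop about along its x. Turns freely (0.06 N m); if the hatch is not pressed down far enough the tongue strikes the side of the frame edge at 0.3 to 0.4 and it turns no further
- knob_grip (a point): centre of the knob's wing, the part to pinch: upright black bar 10 mm thick, 46 long, 26 tall. Axes: x across the thickness, y along the wing, z up the knob's axis, which stands on the plate 153 mm from its rear edge, midway across. Under the wing is a round skirt 48 mm across that turns with it; its top, where fingertips can push, is 12.5 mm below this point and 10 mm above the plate's middle
- cup: bystander: specimen cup with an orange screw lid, 65 mm wide, 67 mm tall, at the chamber's left side; origin at the centre of its underside
- bottle: bystander: glass culture bottle, 34 mm wide, 117 mm tall, at the chamber's right side; origin at the centre of its underside
- counter: bystander: hand tally counter, 56 x 67 x 21 mm, in front of the chamber; origin at the centre of its underside
- marker: bystander: marker pen, 135 mm long, 16 mm thick, lying in front of the chamber; origin at the centre of its underside

How it is judged:
By the outcome, as a careful person would: the job done as asked, in the order asked, and still so for the second after the job is handed in, with the robot touching nothing.
It also fails if it takes over 67 s, if anything falls off the work surface, if the arm or the gripper's body presses on something with over 40 N, if the wrist force passes 120 N, or if a joint passes its speed limit or range.

## Working session

There is one attempt and no reset: what is moved stays moved. The work goes in short steps, Python scripts to look and compute and a shell command to move; the robot and the scene stay as the last step left them, time stands still between calls to the robot, and variables do not carry over. Pictures are saved under pics/ and viewed, at most 10 in all, crops included, and the job is handed in when it is done.

```bash
mkdir -p pics; cat > h.py <<'E'
import numpy as np, cv2
from workcell import manip
from scipy.spatial.transform import Rotation as Ro
def snap(c,fn=None):
    s=manip.snapshot(c)
    if fn: cv2.imwrite('pics/'+fn,s['frame'])
    return s
def ray(s,uv):
    m=np.array(s['mtx']);p=cv2.undistortPoints(np.array([[uv]],float),m,np.array([s['k1'],0,0,0.]))[0,0]
    return np.array([p[0],p[1],1.])
def world(s,uv,d=None):
    if d is None:
        u,v=int(round(uv[0])),int(round(uv[1])); a=s['depth'][max(v-2,0):v+3,max(u-2,0):u+3]; d=np.median(a[a>0])
    return np.array(s['R']).T@(ray(s,uv)*d-np.array(s['t']))
def atz(s,uv,z):
    R=np.array(s['R']);o=-R.T@np.array(s['t']);r=R.T@ray(s,uv);return o+r*(z-o[2])/r[2]
def cloud(s,mask):
    v,u=np.nonzero(mask&(s['depth']>0)); m=np.array(s['mtx'])
    p=cv2.undistortPoints(np.stack([u,v],1)[:,None].astype(float),m,np.array([s['k1'],0,0,0.]))[:,0]
    d=s['depth'][v,u];return (np.c_[p,np.ones(len(p))]*d[:,None]-np.array(s['t']))@np.array(s['R'])
def proj(s,X):
    x=np.array(s['R'])@X+np.array(s['t']);p=x[:2]/x[2];p=p*(1+s['k1']*(p@p));m=np.array(s['mtx']);return m[:2,:2]@p+m[:2,2]
E
python3 - <<'E'
from h import *
np.set_printoptions(precision=4,suppress=True)
o=manip.get_obs();print(o['t'],o['position'],o['ee_rot'],o['width'])
for c in('scene','top'):
    s=snap(c,c+'0.png');print(c,'cam',-np.array(s['R']).T@s['t'])
    for n in('chamber','plate','knob_grip','cup','bottle','counter','marker'):
        r=manip.pinpoint(c,n);q=manip.regions_of(c,n)
        for x in r[:1]:print(n,'pin',x['confidence'],x['position'],world(s,x['position']))
        for x in q[:1]:
            P=cloud(s,x['mask']);print('   reg',x['confidence'],x['position'],len(P),np.percentile(P,[2,50,98],axis=0).ravel() if len(P) else'')
E
```

```text
0.0 [ 0.2082 -0.5886  0.2553] [-3.0942 -0.5309  0.    ] 0.08513395676348245
scene cam [-0.0708  0.4796  0.9315]
chamber pin 0.7 [300.1, 276.2] [0.4864 0.1314 0.1247]
   reg 0.67 [296.2, 243.3] 21770 [ 0.4546 -0.0362  0.0184  0.5608  0.0964  0.1163  0.6947  0.203   0.2446]
plate pin 0.7 [255.6, 186.7] [0.6788 0.0973 0.1647]
   reg 0.56 [279.4, 197.5] 4405 [ 0.5101 -0.0195  0.1586  0.5828  0.0997  0.2118  0.6853  0.1811  0.2461]
knob_grip pin 0.64 [298.1, 184.9] [0.5642 0.0784 0.244 ]
   reg 0.55 [300.2, 187.4] 606 [0.5415 0.0562 0.1974 0.5643 0.0803 0.238  0.5755 0.1003 0.2524]
cup pin 0.75 [209.7, 309.5] [0.5795 0.2667 0.0336]
   reg 0.84 [203.3, 297.9] 1345 [0.5747 0.2354 0.0033 0.5914 0.2665 0.0653 0.6322 0.2923 0.0699]
bottle pin 0.91 [386.6, 252.5] [ 0.4709 -0.0462  0.0809]
   reg 0.71 [391.2, 229.3] 503 [ 0.5058 -0.1549 -0.0006  0.5145 -0.0938  0.0744  0.5858 -0.0826  0.1182]
counter pin 0.72 [340.0, 350.8] [0.3822 0.1236 0.0211]
   reg 0.59 [344.9, 353.1] 616 [0.3601 0.096  0.0047 0.3799 0.1232 0.0193 0.4036 0.1427 0.0237]
marker pin 0.77 [398.6, 311.4] [ 0.396  -0.0206  0.0036
[... 477 characters left out ...]
3, 230.0] 454 [0.5447 0.0557 0.2299 0.5641 0.0765 0.239  0.5784 0.0981 0.2537]
cup pin 0.74 [208.7, 222.9] [0.6061 0.2576 0.0664]
   reg 0.74 [204.7, 221.2] 661 [0.5777 0.2327 0.0139 0.6038 0.2597 0.0665 0.6334 0.2911 0.0708]
bottle pin 0.65 [363.1, 259.4] [ 0.5179 -0.087   0.0811]
   reg 0.52 [364.7, 254.2] 235 [ 0.5081 -0.112   0.      0.521  -0.0914  0.0795  0.5388 -0.0798  0.1188]
counter pin 0.62 [275.3, 315.9] [0.3944 0.1119 0.0209]
   reg 0.83 [273.1, 320.9] 314 [0.362  0.1012 0.0115 0.3848 0.1198 0.0203 0.4034 0.1402 0.0245]
marker pin 0.67 [338.3, 318.6] [ 0.3848 -0.0342  0.001 ]
   reg 0.62 [337.2, 315.6] 362 [ 0.3348 -0.0497  0.0084  0.394  -0.0256  0.0143  0.4532 -0.0018  0.0186]
```

View pics/scene0.png

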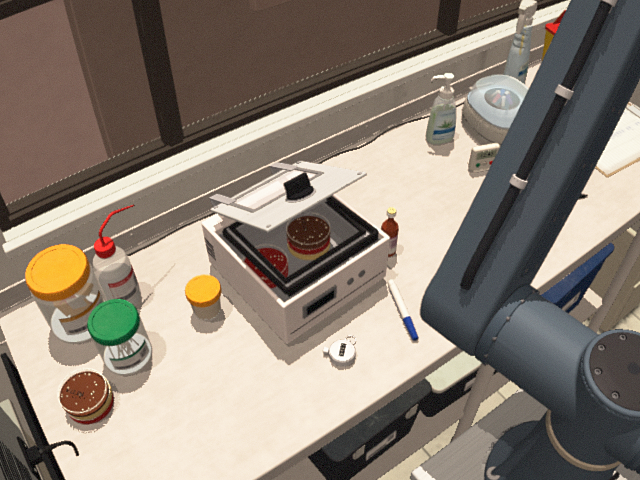

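View pics/top0.png

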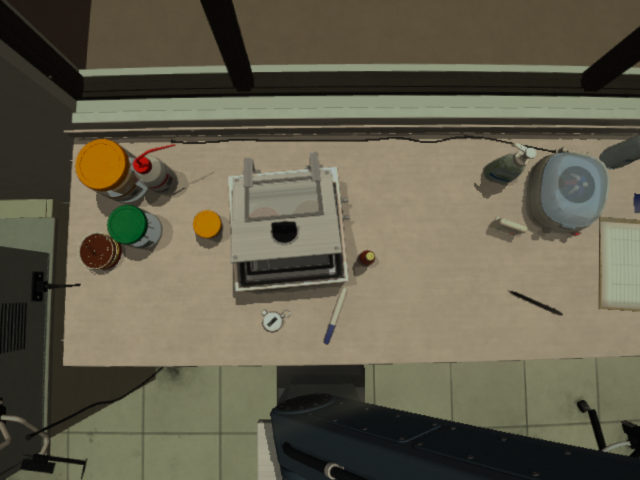

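The scene view shows the chamber at about (300,260) with its hatch half open. The knob is at (298,186), the cup at (204,298), the bottle at (390,235), the counter at (342,351) and the marker at (402,308). The top view agrees, with the knob at (284,231), and the chamber is nearly square to the world axes. Next I fit the pose.

```bash
python3 - <<'E'
from h import *
from scipy.optimize import least_squares
np.set_printoptions(precision=4,suppress=True)
for c in('top','scene'):
    s=snap(c)
    q=manip.regions_of(c,'plate')
    P=cloud(s,cv2.erode(q[0]['mask'].astype(np.uint8),np.ones((5,5)))>0)
    # robust plane
    rng=np.random.default_rng(0);best=0
    for i in range(300):
        a=P[rng.choice(len(P),3)];n=np.cross(a[1]-a[0],a[2]-a[0]);n/=np.linalg.norm(n)+1e-12
        k=abs((P-a[0])@n)<.002
        if k.sum()>best:best=k.sum();K=k
    Q=P[K];m=Q.mean(0);n=np.linalg.svd(Q-m)[2][2];n*=np.sign(n[2])
    print(c,len(P),best,'n',n,'tilt',np.arccos(n[2]),'yaw',np.arctan2(n[1],n[0]),'z at',m)
    q=manip.regions_of(c,'chamber')
    M=cloud(s,q[0]['mask']); 
    r=M[abs(M[:,2]-.12)<.004]; 
    print(' rim',len(r),cv2.minAreaRect(r[:,:2].astype(np.float32)))
    pl=cloud(s,manip.regions_of(c,'plate')[0]['mask']);f=pl[abs((pl-m)@n)<.004]
    print(' plate rect in-plane z range',f[:,2].min(),f[:,2].max(),cv2.minAreaRect(f[:,:2].astype(np.float32)))
    w=cloud(s,manip.regions_of(c,'knob_grip')[0]['mask']);w=w[(w-m)@n>.024]; print(' wing top',np.median(w,0),((w-m)@n).max(),w.min(0),w.max(0))
o=manip.get_obs();print(Ro.from_rotvec(o['ee_rot']).as_matrix())
E
```

```text
top 7057 5706 n [0.4592 0.0365 0.8876] tilt 0.4787315311711844 yaw 0.07936982103816755 z at [0.5947 0.079  0.2059]
 rim 1436 ((0.5969669818878174, 0.07914698868989944), (0.27076250314712524, 0.23782776296138763), 4.364696502685547)
 plate rect in-plane z range 0.14928252626144084 0.2498575683494703 ((0.6055485010147095, 0.08003947883844376), (0.1849709004163742, 0.20499618351459503), 4.432153701782227)
 wing top [0.5739 0.0777 0.2509] 0.03461636233297049 [0.5671 0.0557 0.2459] [0.5802 0.0982 0.2545]
scene 3288 3070 n [0.4588 0.0362 0.8878] tilt 0.4782532694045471 yaw 0.07868503072496162 z at [0.5858 0.093  0.2094]
 rim 2357 ((0.5976009368896484, 0.07989197969436646), (0.2778777480125427, 0.24148915708065033), 4.430943965911865)
 plate rect in-plane z range 0.15284527865112615 0.2491534858019403 ((0.6035884618759155, 0.07997184991836548), (0.1838129758834839, 0.20843055844306946), 4.728367805480957)
 wing top [0.5712 0.0811 0.2496] 0.03412149943731541 [0.5646 0.0561 0.2435] [0.5798 0.1008 0.2545]
[[ 0.9428  0.3333  0.    ]
 [ 0.3333 -0.9428  0.    ]
 [ 0.     -0.     -1.    ]]
```

```bash
python3 -m inch '[[255,3.4,-3.1,-0.8,0,0,-7.5],[255,6.8,-6.2,-1.6,0,0,-15],[255,10.2,-9.3,-2.4,0,0,-22.5],[255,13.6,-12.4,-3.2,0,0,-30],[255,17,-15.5,-4,0,0,-37.5],[255,20.4,-18.6,-4.8,0,0,-45],[255,23.8,-21.7,-5.6,0,0,-52.5],[255,27.2,-24.8,-6.4,0,0,-60],[255,30.6,-27.9,-7.2,0,0,-67.5],[255,34,-31,-8,0,0,-75]]' 30
cat >> h.py <<'E'
O=np.array([.574,.0785]);YAW=.079
def st():
    o=manip.get_obs();R=Ro.from_rotvec(o['ee_rot']).as_matrix()
    np.set_printoptions(precision=4,suppress=True)
    c,s_=np.cos(YAW),np.sin(YAW);A=np.array([[c,s_],[-s_,c]])
    print('t',o['t'],'pos',o['position'],'ch',A@(o['position'][:2]-O),'tipz',o['position'][2]-.025,'j',np.array(o['joint_positions']),'F',o['wrist_force'],'w',o['width'],'ff',o['finger_force'])
    return o,R
def go(P,yaw_y,tilt=0):
    """tool-frame shift cm and turn deg to reach TCP P with tool down, tool y at world angle yaw_y"""
    o,R=st();y=np.array([np.cos(yaw_y),np.sin(yaw_y),0]);z=np.array([0,0,-1.]);T=np.c_[np.cross(y,z),y,z]
    print('shift cm',R.T@(np.array(P)-o['position'])*100,'turn',Ro.from_matrix(R.T@T).as_rotvec(degrees=True))
def ch(x,y,z):
    c,s_=np.cos(YAW),np.sin(YAW);return np.r_[O+np.array([c*x-s_*y,s_*x+c*y]),z]
E
python3 -c "
from h import *
go(ch(-.036,-.045,.33),YAW)"
```

```text
t: 3.0
position: [0.4262, -0.1819, 0.337]
ee_rot: [2.127, 2.311, 0.0]
wrist_force: [0.7, -0.4, -0.8]
width: 0.0002
finger_force: 0.0
t 3.0 pos [ 0.4262 -0.1819  0.337 ] ch [-0.1679 -0.248 ] tipz 0.31197445425427917 j [-0.6454  0.2064  1.7131  0.0001  1.2212 -0.7285] F [ 0.7151 -0.3936 -0.7822] w 0.0001915553944788237 ff 0.0
shift cm [20.2425 13.2736  0.6957] turn [0.0433 0.0332 0.2338]
```

```bash
python3 -m inch '[[255,3.6,2.4,0,0,0,0],[255,7.2,4.8,0,0,0,0],[255,10.8,7.2,0,0,0,0],[255,14.4,9.6,0,0,0,0],[255,18,12,0.3,0,0,0],[255,20.2,13.3,0.8,0,0,0],[255,20.2,13.3,2.2,0,0,0],[255,20.2,13.3,3.6,0,0,0],[255,20.2,13.3,5,0,0,0],[255,20.2,13.3,5,0,0,0]]'
python3 -c "
from h import *
st();s=snap('wrist','w1.png')
r=manip.pinpoint('wrist','knob_grip')[:1];print(r)
if r: print(world(s,r[0]['position']))"
```

```text
t: 4.0
position: [0.5411, 0.0285, 0.2845]
ee_rot: [-2.13, -2.304, 0.004]
wrist_force: [0.0, -0.1, 0.2]
width: -0.0
finger_force: 0.0
t 4.0 pos [0.5411 0.0285 0.2845] ch [-0.0367 -0.0473] tipz 0.25952540258543294 j [-0.1537  0.3834  1.6054 -0.      1.1573 -0.232 ] F [ 0.01   -0.1383  0.1827] w -3.970310515033083e-05 ff 0.0
[{'position': [394.2, 202.3], 'confidence': 0.73}]
[0.5676 0.0798 0.2474]
```

View pics/w1.png

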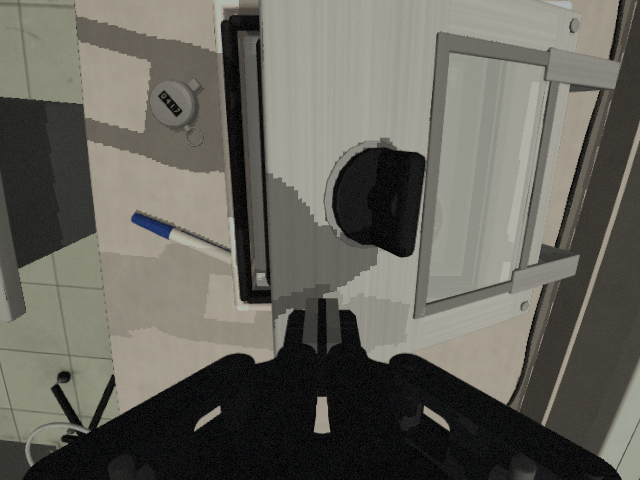

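The wrist view shows the shut fingers at (320,320) above the clear strip of the plate. The knob is at (385,205), and the window frame starts at column 420. Now I push the hatch down along its arc.

```bash
python3 -m inch '[[255,0,0,0.6,0,0,0],[255,0,0,1.2,0,0,0],[255,0,0,1.7,0,0,0],[255,0,-0.2,2.2,0,0,0],[255,0,-0.5,2.7,0,0,0],[255,0,-1.0,3.3,0,0,0],[255,0,-1.3,3.8,0,0,0],[255,0,-1.6,4.3,0,0,0],[255,0,-1.9,4.8,0,0,0],[255,0,-2.3,5.3,0,0,0]]'
python3 -c "
from h import *
st()"
```

```text
t: 5.1
position: [0.5197, 0.0263, 0.233]
ee_rot: [2.133, 2.306, 0.001]
wrist_force: [2.1, -0.6, 1.1]
width: 0.0003
finger_force: 0.7
t 5.1 pos [0.5197 0.0263 0.233 ] ch [-0.0583 -0.0478] tipz 0.2079906498805465 j [-0.1646  0.4187  1.7195  0.0002  1.0024 -0.2426] F [ 2.1276 -0.5588  1.0831] w 0.0003229048610536992 ff 0.7075349115621066
```

```bash
python3 -m inch '[[255,0,-0.3,0.6,0,0,0],[255,0,-0.6,1.2,0,0,0],[255,0,-0.8,1.7,0,0,0],[255,0,-1.0,2.2,0,0,0],[255,0,-1.2,2.7,0,0,0],[255,0,-1.4,3.3,0,0,0],[255,0,-1.6,3.8,0,0,0],[255,0,-1.7,4.3,0,0,0],[255,0,-1.8,4.7,0,0,0],[255,0,-1.9,5.1,0,0,0]]'
python3 -m inch '[[0,0,0,0,0,0,0],[0,0,0,-2,0,0,0],[0,0,0,-5,0,0,0],[0,0,0,-8,0,0,0],[0,0,0,-11,0,0,0],[0,1.5,1,-12,0,0,0],[0,3,2,-12,0,0,0],[0,4.3,2,-12,0,0,0],[0,4.3,2,-12,0,0,0],[0,4.3,2,-12,0,0,0]]'
python3 - <<'E'
from h import *
st()
for c in('top','wrist'):
    s=snap(c,c+'2.png');r=manip.pinpoint(c,'knob_grip')[:1];print(c,r,[world(s,x['position']) for x in r],[atz(s,x['position'],.17) for x in r])
    q=manip.regions_of(c,'knob_grip')
    for k in q[:1]:
        w=cloud(s,k['mask']);zt=np.percentile(w[:,2],98);t=w[w[:,2]>zt-.004];print(c,'top z',zt,'rect',cv2.minAreaRect(t[:,:2].astype(np.float32)))
    q=manip.regions_of(c,'plate')
    if q:
        P=cloud(s,cv2.erode(q[0]['mask'].astype(np.uint8),np.ones((5,5)))>0);m=np.median(P[:,2]);Q=P[abs(P[:,2]-m)<.02]
        for i in range(6):
            p=np.polyfit;A=np.c_[Q[:,:2],np.ones(len(Q))];k=np.linalg.lstsq(A,Q[:,2],rcond=None)[0];e=abs(A@k-Q[:,2]);Q=Q[e<max(.002,np.median(e)*2)]
        print('plate slope',k,len(Q),len(P))
E
```

```text
t: 6.1
position: [0.5001, 0.025, 0.1819]
ee_rot: [-2.133, -2.306, 0.001]
wrist_force: [-0.6, 0.6, 0.4]
width: -0.0001
finger_force: 0.8
t: 7.1
position: [0.5163, 0.0694, 0.3017]
ee_rot: [-2.131, -2.307, 0.002]
wrist_force: [0.9, -0.3, 0.7]
width: 0.0855
finger_force: 0.0
t 7.1 pos [0.5163 0.0694 0.3017] ch [-0.0582 -0.0045] tipz 0.2767010934620086 j [-0.0809  0.333   1.6342 -0.0005  1.176  -0.1597] F [ 0.9006 -0.2933  0.6812] w 0.08552506407582665 ff 0.0
top [] [] []
plate slope [-0.0805 -0.0064  0.1962] 1303 1728
wrist [{'position': [336.8, 240.6], 'confidence': 0.72}] [array([0.5261, 0.0764, 0.1838])] [array([0.527 , 0.0722, 0.17  ])]
wrist top z 0.1845961071688404 rect ((0.5269120931625366, 0.07500790804624557), (0.009781484492123127, 0.04552678391337395), 0.6784296631813049)
plate slope [-0.0877 -0.0044  0.1979] 51378 57703
```

View pics/wrist2.png

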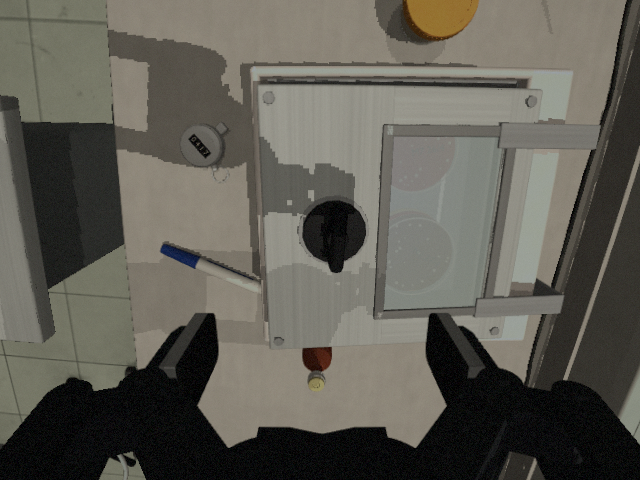

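The wrist view shows the hatch nearly shut, with a tilt of about 0.085. The wing is at (337,240), upright across the chamber, and its position matches the model within 2 mm. The bystanders have not moved. Now I approach, pinch with the tool tilted to match, and press.

```bash
python3 -c "
from h import *
go([.527,.075,.190],.055)"
```

```text
t 7.5 pos [0.5171 0.0689 0.3023] ch [-0.0575 -0.0051] tipz 0.27726514066159574 j [-0.0819  0.3328  1.6328 -0.      1.1762 -0.1593] F [ 0.6643 -0.694   0.5383] w 0.08558098443706857 ff 0.0
shift cm [ 0.531   1.0353 11.2263] turn [-0.0104  0.0011  1.2855]
```

```bash
python3 -m inch '[[150,0.5,1,1,1,0,1.3],[150,0.5,1,2.5,3,0,1.3],[150,0.5,1,4.5,5,0,1.3],[150,0.5,1,6.5,5,0,1.3],[150,0.5,1,8,5,0,1.3],[150,0.5,1,9,5,0,1.3],[150,0.5,1,10,5,0,1.3],[150,0.5,1,10.7,5,0,1.3],[150,0.5,1,11.1,5,0,1.3],[150,0.5,1,11.1,5,0,1.3]]'
python3 -c "
from h import *
st();s=snap('wrist','w3.png')"
```

```text
t: 8.5
position: [0.5266, 0.075, 0.1911]
ee_rot: [-2.117, -2.238, 0.099]
wrist_force: [-0.9, -0.5, 0.0]
width: 0.0348
finger_force: 0.0
t 8.5 pos [0.5266 0.075  0.1911] ch [-0.0475  0.0003] tipz 0.16608347767784884 j [-0.0628  0.5231  1.6732 -0.0131  1.0323 -0.1109] F [-0.8507 -0.5201  0.0056] w 0.034828586755583535 ff 0.0
```

View pics/w3.png

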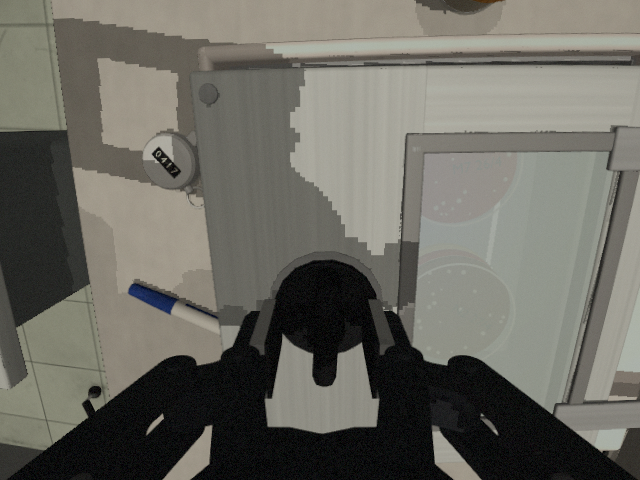

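The wing at (325,335) sits midway between the fingers. I close on it.

```bash
python3 -m inch '[[150,0,0,0.2,0,0,0],[190,0,0,0.2,0,0,0],[220,0,0,0.2,0,0,0],[255,0,0,0.2,0,0,0],[255,0,0,0.2,0,0,0],[255,0,0,0.2,0,0,0],[255,0,0,0.2,0,0,0],[255,0,0,0.2,0,0,0],[255,0,0,0.2,0,0,0],[255,0,0,0.2,0,0,0]]' 40
python3 -c "
from h import *
st()"
```

```text
t: 9.55
position: [0.528, 0.0751, 0.1897]
ee_rot: [-2.119, -2.24, 0.095]
wrist_force: [5.1, 0.2, -0.2]
width: 0.0091
finger_force: 43.3
t 9.55 pos [0.528  0.0751 0.1897] ch [-0.0461  0.0002] tipz 0.16474246057241645 j [-0.0628  0.5252  1.6735 -0.0126  1.0258 -0.1109] F [ 5.1434  0.2339 -0.2367] w 0.009145071528781794 ff 43.32371234893799
```

```bash
python3 -m inch '[[255,0,0.05,0.05,-0.2,0,0],[255,0,0.03,0.15,-0.5,0,0],[255,0,0,0.25,-0.8,0,0],[255,0,-0.04,0.35,-1.0,0,0],[255,0,-0.08,0.45,-1.3,0,0],[255,0,-0.11,0.55,-1.6,0,0],[255,0,-0.14,0.65,-1.9,0,0],[255,0,-0.17,0.75,-2.1,0,0],[255,0,-0.2,0.8,-2.3,0,0],[255,0,-0.2,0.8,-2.3,0,0]]'
python3 -c "
from h import *
st()"
```

```text
t: 10.55
position: [0.5243, 0.0748, 0.1816]
ee_rot: [-2.138, -2.259, 0.053]
wrist_force: [5.1, 1.2, -0.2]
width: 0.0094
finger_force: 43.5
t 10.55 pos [0.5243 0.0748 0.1816] ch [-0.0498  0.0003] tipz 0.1565705007732063 j [-0.066   0.5205  1.7147 -0.0081  0.9515 -0.1163] F [ 5.1017  1.2    -0.1639] w 0.009366842598117622 ff 43.469794392585754
```

```bash
python3 -m inch '[[255,0,0.1,0.05,-0.2,0,0],[255,0,0.1,0.1,-0.4,0,0],[255,0,0.08,0.15,-0.5,0,0],[255,0,0.06,0.2,-0.7,0,0],[255,0,0.04,0.25,-0.8,0,0],[255,0,0.02,0.3,-0.9,0,0],[255,0,0,0.35,-1.0,0,0],[255,0,0,0.4,-1.2,0,0],[255,0,0,0.4,-1.2,0,0],[255,0,0,0.4,-1.2,0,0]]'
python3 -c "
from h import *
st()"
```

```text
t: 11.55
position: [0.5227, 0.0748, 0.1773]
ee_rot: [-2.146, -2.269, 0.033]
wrist_force: [-1.9, -1.7, 3.9]
width: 0.0091
finger_force: 44.0
t 11.55 pos [0.5227 0.0748 0.1773] ch [-0.0514  0.0003] tipz 0.15232140467237967 j [-0.0673  0.5199  1.7333 -0.0057  0.9164 -0.1193] F [-1.9443 -1.662   3.8945] w 0.009054023549572549 ff 44.004709124565125
```

```bash
python3 -m inch '[[255,0,0,0.05,-0.1,0,0],[255,0,-0.02,0.1,-0.3,0,0],[255,0,-0.05,0.15,-0.4,0,0],[255,0,-0.07,0.2,-0.6,0,0],[255,0,-0.07,0.2,-0.6,0,0],[255,0,-0.07,0.2,-0.6,0,0],[255,0,-0.07,0.2,-0.6,0,0],[255,0,-0.07,0.2,-0.6,0,0],[255,0,-0.07,0.2,-0.6,0,0],[255,0,-0.07,0.2,-0.6,0,0]]'
python3 -m inch '[[255,0,0,0.05,-0.1,0,0],[255,0,-0.02,0.1,-0.3,0,0],[255,0,-0.05,0.15,-0.4,0,0],[255,0,-0.07,0.2,-0.6,0,0],[255,0,-0.07,0.2,-0.6,0,0],[255,0,-0.07,0.2,-0.6,0,0],[255,0,-0.07,0.2,-0.6,0,0],[255,0,-0.07,0.2,-0.6,0,0],[255,0,-0.07,0.2,-0.6,0,0],[255,0,-0.07,0.2,-0.6,0,0]]'

```

```text
t: 12.55
position: [0.522, 0.0747, 0.1754]
ee_rot: [-2.151, -2.274, 0.021]
wrist_force: [-2.1, -1.3, 5.7]
width: 0.009
finger_force: 44.2
t: 13.55
position: [0.5215, 0.0747, 0.1745]
ee_rot: [-2.156, -2.28, 0.009]
wrist_force: [-3.9, -1.0, 11.6]
width: 0.009
finger_force: 45.0
```

```bash
python3 -m inch '[[255,0,-0.02,0.05,0,0,0],[255,0,-0.04,0.1,0,0,0],[255,0,-0.06,0.15,0,0,0],[255,0,-0.08,0.2,0,0,0],[255,0,-0.1,0.2,0,0,0],[255,0,-0.1,0.2,0,0,0],[255,0,-0.1,0.2,0,0,0],[255,0,-0.1,0.2,0,0,0],[255,0,-0.1,0.2,0,0,0],[255,0,-0.1,0.2,0,0,0]]'
```

```text
t: 14.55
position: [0.5213, 0.0747, 0.1736]
ee_rot: [-2.157, -2.281, 0.006]
wrist_force: [-4.3, -1.5, 18.3]
width: 0.0089
finger_force: 46.0
```

```bash
python3 -m inch '[[255,0,0,0.03,0,0,0],[255,0,0,0.06,0,0,0],[255,0,0,0.09,0,0,0],[255,0,0,0.1,0,0,0],[255,0,0,0.1,0,0,0],[255,0,0,0.1,0,0,0],[255,0,0,0.1,0,0,0],[255,0,0,0.1,0,0,0],[255,0,0,0.1,0,0,0],[255,0,0,0.1,0,0,0]]'
```

```text
t: 15.55
position: [0.5212, 0.0747, 0.1733]
ee_rot: [-2.158, -2.281, 0.006]
wrist_force: [-6.3, -1.8, 23.6]
width: 0.0091
finger_force: 46.7
```

```bash
python3 -m inch '[[255,0,0,0,0,0,3],[255,0,0,0,0,0,6],[255,0,0,0,0,0,9],[255,0,0,0,0,0,12],[255,0,0,0,0,0,15],[255,0,0,0,0,0,18],[255,0,0,0,0,0,21],[255,0,0,0,0,0,24],[255,0,0,0,0,0,27],[255,0,0,0,0,0,30]]'
python3 -c "
from h import *
o,R=st();print(R[:,1],np.degrees(np.arctan2(R[1,1],R[0,1])),o['wrist_torque'])"
```

```text
t: 16.55
position: [0.5215, 0.0746, 0.1733]
ee_rot: [-2.677, -1.644, 0.006]
wrist_force: [-5.8, -1.1, 22.0]
width: 0.009
finger_force: 46.5
t 16.55 pos [0.5215 0.0746 0.1733] ch [-0.0527  0.0003] tipz 0.14832171121961582 j [-0.069   0.5174  1.7562 -0.0028  0.8713  0.4022] F [-5.7579 -1.1144 22.0466] w 0.009018609916095332 ff 46.54179811477661
[ 0.8918 -0.4524 -0.0022] -26.89808967950524 [-0.1095  0.8773  0.0649]
```

Knob is past the 0.4 rad strike point with only the free-turning torque (0.065 N·m), so the tongue has cleared. I carry on to the stop.

```bash
python3 -m inch '[[255,0,0,0,0,0,6],[255,0,0,0,0,0,12],[255,0,0,0,0,0,18],[255,0,0,0,0,0,24],[255,0,0,0,0,0,30],[255,0,0,0,0,0,36],[255,0,0,0,0,0,41],[255,0,0,0,0,0,46],[255,0,0,0,0,0,50],[255,0,0,0,0,0,52]]'
python3 -c "
from h import *
o,R=st();print(np.degrees(np.arctan2(R[1,1],R[0,1])),o['wrist_torque'])"
```

```text
t: 17.55
position: [0.5217, 0.0743, 0.1733]
ee_rot: [3.125, 0.304, -0.005]
wrist_force: [-4.7, -1.7, 22.6]
width: 0.0092
finger_force: 46.5
t 17.55 pos [0.5217 0.0743 0.1733] ch [-0.0524 -0.    ] tipz 0.1483212160109277 j [-0.0693  0.5174  1.756  -0.0034  0.8708  1.3095] F [-4.7122 -1.6601 22.5985] w 0.00920522852136788 ff 46.502076387405396
-78.87333059497027 [-0.2681  0.7424  0.2419]
```

```bash
python3 -m inch '[[255,0,0,0,0,0,1],[255,0,0,0,0,0,2],[255,0,0,0,0,0,3],[255,0,0,0,0,0,4],[255,0,0,0,0,0,4],[255,0,0,0,0,0,4],[255,0,0,0,0,0,4],[255,0,0,0,0,0,4],[255,0,0,0,0,0,4],[255,0,0,0,0,0,4]]'
python3 -c "
from h import *
o,R=st();print(np.degrees(np.arctan2(R[1,1],R[0,1])),o['wrist_torque'])"
```

```text
t: 18.55
position: [0.5218, 0.0743, 0.1733]
ee_rot: [3.131, 0.207, -0.005]
wrist_force: [-5.4, -1.9, 21.4]
width: 0.009
finger_force: 58.8
t 18.55 pos [0.5218 0.0743 0.1733] ch [-0.0524 -0.    ] tipz 0.14833559321595735 j [-0.0685  0.5175  1.7559 -0.0054  0.8706  1.3735] F [-5.3592 -1.938  21.4138] w 0.00901046000028053 ff 58.81611283868551
-82.4189109162976 [-0.1542  0.7547  1.2334]
```

```bash
python3 -m inch '[[255,0,0,0,0,0,-1.5],[255,0,0,0,0,0,-3],[255,0,0,-0.1,0,0,-3],[255,0,0,-0.2,0,0,-3],[200,0,0,-0.2,0,0,-3],[150,0,0,-0.2,0,0,-3],[130,0,0,-0.2,0,0,-3],[130,0,0,-0.2,0,0,-3],[130,0,0,-0.2,0,0,-3],[130,0,0,-0.2,0,0,-3]]'
python3 -m inch '[[130,0,0,-0.5,0,0,0],[130,0,0,-1,0,0,0],[130,0,0,-2,0,0,0],[130,0,0,-3.5,0,0,0],[130,0,0,-5,0,0,0],[130,0,0,-7,0,0,0],[130,0,0,-9,0,0,0],[130,0,0,-11,0,0,0],[130,0,0,-13,0,0,0],[130,0,0,-13,0,0,0]]'
python3 - <<'E'
from h import *
st();s=snap('wrist','w4.png')
q=manip.regions_of('wrist','knob_grip')
for k in q[:1]:
    w=cloud(s,k['mask']);zt=np.percentile(w[:,2],98);t=w[w[:,2]>zt-.004];print('top z',zt,'rect',cv2.minAreaRect(t[:,:2].astype(np.float32)))
q=manip.regions_of('wrist','plate')
P=cloud(s,cv2.erode(q[0]['mask'].astype(np.uint8),np.ones((5,5)))>0);Q=P[abs(P[:,2]-np.median(P[:,2]))<.02]
for i in range(6):
    A=np.c_[Q[:,:2],np.ones(len(Q))];k=np.linalg.lstsq(A,Q[:,2],rcond=None)[0];e=abs(A@k-Q[:,2]);Q=Q[e<max(.002,np.median(e)*2)]
print('slope',k)
E
```

```text
t: 19.55
position: [0.5212, 0.0747, 0.1724]
ee_rot: [3.129, 0.278, -0.009]
wrist_force: [0.4, -0.0, -0.0]
width: 0.0418
finger_force: 0.0
t: 20.55
position: [0.5236, 0.0748, 0.3062]
ee_rot: [3.127, 0.278, 0.004]
wrist_force: [-0.4, -0.8, -0.4]
width: 0.0416
finger_force: 0.0
t 20.55 pos [0.5236 0.0748 0.3062] ch [-0.0505  0.0003] tipz 0.2812357180327117 j [-0.0686  0.3379  1.6122 -0.0017  1.1888  1.3252] F [-0.3899 -0.796  -0.4107] w 0.041572194881543685 ff 0.0
top z 0.16846375417216036 rect ((0.5211620926856995, 0.07437063753604889), (0.04537244141101837, 0.009716490283608437), 10.575067520141602)
slope [-0.0033  0.0007  0.137 ]
```

View pics/w4.png

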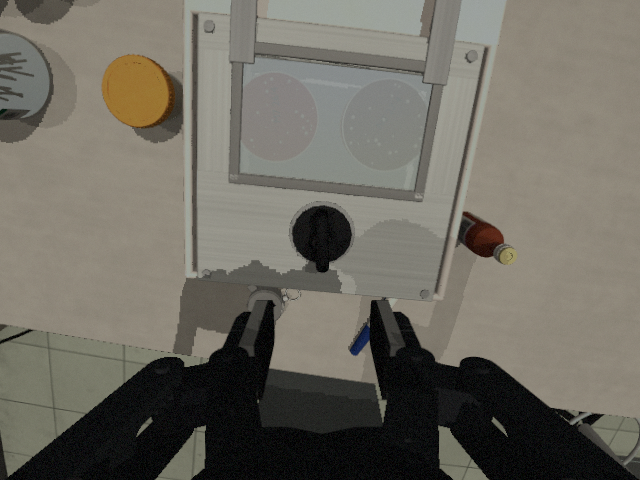

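The wrist view shows the hatch flat (slope 0.003). The wing at (322,240) has turned 84° from the chamber's y, which puts it at its stop. The cup, bottle, counter and marker stand where they were, and the gripper is clear.

```bash
python3 -c "
from workcell import manip
print(manip.sign_off())"
```

```text
the job is handed in; nothing more can be done
None
```

The hatch is closed and latched: pressed home with about 24 N on the last reading, knob turned clockwise to its stop, gripper clear, and the things round the chamber left alone; handed in at about 21 s.

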